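# Set the bar cart's lighting switches

## Robot

A 6-joint arm with a two-finger parallel gripper is mounted at the origin on the work surface. World frame = base frame: x ahead of the robot, y to its left, z up, the work surface at z = 0. Lengths are in m, angles in rad, forces in N, time in s.
With the tool pointing down it reaches from about 0.35 to 0.85 m from the base axis. Payload 8.1 kg.
Tool frame: the origin (TCP) lies on the centre line of the jaws, within the pads' length; the fingertips stand 14 mm ahead of it and the grasp point (between the pads) lies 5 mm behind it; z points along the fingers, y is the direction in which the jaws open and shut (so a half turn about z gives the same grasp; the last joint's range is limited). The gripper opens to 93 mm and grips with 3 to 60 N. Pads are 15 mm wide; open, the fingers measure 128 mm over their backs; the gripper's body (75 mm by 188 mm) begins 65 mm behind the grasp point.
Start: joints at [-1.214, 0.13, 1.488, -0, 1.523, -0.085], TCP at [0.257, -0.542, 0.233] pointing down, gripper open.
Joint ranges: [-2.96, 2.96], [-0.89, 2.26], [0.02, 2.5], [-1.34, 4.48], [0, 2.73], [-2.66, 2.66]. Speed limits (rad/s): [2.39, 2.39, 2.79, 3.14, 3.14, 3.14].

## Interface

Orientations are given as a rotation vector (axis times angle).
In Python, from plant import robot gives the robot as it stands.
- The arm moves only by the tool jog_arm, never from a script. Its argument "steps" is a list of rows, each a list of 7 numbers: the closure, from 0 (fully open) to 1 (shut), then the shift along the tool's x, y, z in m, then the turn, a rotation vector about the tool's x, y, z in rad. In form: [[jaw, tx, ty, tz, rx, ry, rz], ...]. A call has 1 to 5 rows; each row is the pose to reach, as a shift and turn from the pose measured when the call began, along the tool's axes at that moment; what a row does not reach only later rows make up. A row lasts 1/8 s, in which the tool goes at most 62.5 mm and 10.7 degrees, less where a joint would pass 70% of its speed; a pose out of reach is approached as far as the arm can. A call with a gripper value outside its range is refused whole. The fingers move at their own pace and stop on an object; "force" is the grip in N (left out, the last holds). Time passes only in rows, so rows that repeat a pose let the fingers close. It gives the time, the measured TCP pose, the force and the opening at its end, in the units of the state.
- robot.read_state(): the state, without advancing time (a new reading comes with each control period).
- robot.read_camera(name): name is "scene" or "side" or "wrist"; returns a dict with "image" (400x640x3 uint8, red, green, blue), "mtx" (3x3 intrinsics, pixels), "extrinsics" (4x4, takes a point from camera to world coordinates); the wrist camera has in their place "tool_from_camera" (4x4, takes a point from camera to tool coordinates, whose origin is the TCP and whose axes are the flange's). Camera axes: x right, y down, z forward; pixel columns grow to the right and rows downward; lengths in m; the calibration is good to about 2 mm. A picture is of the moment at which its call begins: read the wrist's pose just before it. There is no depth.
- robot.close_job(): hands the job in, once; it reports no verdict.
The state is a dict: "t": time; "q": joint angles; "dq": joint speeds; "joint_torque": joint torques, N m; "tool_pos": TCP position; "orientation": TCP orientation; "force": force on the tool from outside, world axes, zero at the start; "wrist_torque": the same for the moment, N m; "opening": finger opening in m.
Only numpy, scipy, OpenCV 4.12 (cv2) and the standard library are available. Lean on these libraries where they do the work, as an engineer would, in place of code of your own. Each camera call takes 0.05 s, during which the arm holds its last target.

## Task

On the little lighting switch box on the bar cart, set the three slide switches to the evening pattern: round ball knob on, crossways bar off, lengthways fin on. On is the end of the slot next to the small glass domes; push each switch that stands wrong over to its proper end, and never switch off the fin, which is already on.

Things in the scene. Friction and masses are not known exactly. Their poses are not given: they have to be found in the camera images.
- box: Dark wooden switch box fixed on the cart top, 130 mm (x) by 170 mm (y), 22 mm high, three slot plates 50 mm apart along y, their tops 25 mm above the cart top. Origin: centre of its underside (z = 0). +x runs along the slots to the on end, where three glass domes (12 mm wide, 4 mm high) stand at x = +54 mm; it points away from the robot, turned up to 26 degrees.
- ball: Brass slide switch, ball knob 18 mm across on a 7 mm stem; ball centre 19 mm, top 28 mm above its origin. Starts within 5 mm of the off end. Origin: centre of its foot, 25 mm above the cart top; axes as the box's. It slides along box x against 1.5 N of friction, stays where left, hard stops at box x = +15 mm (on) and -15 mm (off). Its place in the row (box y -50, 0 or +50 mm) varies.
- crossbar: Brass slide switch, upright bar across its slot: 8 mm (x), 24 mm (y), 28 mm high. Starts within 5 mm of the on end. Origin: centre of its foot, 25 mm above the cart top; axes as the box's. It slides along box x against 1.5 N of friction, stays where left, hard stops at box x = +15 mm (on) and -15 mm (off). Its place in the row (box y -50, 0 or +50 mm) varies.
- fin: Brass slide switch, upright fin along its slot: 24 mm (x), 8 mm (y), 28 mm high. Starts within 5 mm of the on end. Origin: centre of its foot, 25 mm above the cart top; axes as the box's. It slides along box x against 1.5 N of friction, stays where left, hard stops at box x = +15 mm (on) and -15 mm (off). Its place in the row (box y -50, 0 or +50 mm) varies.
Things that resemble listed ones, but are neither listed nor needed, are in the scene too. Of the things shaped like the box, the wooden one is meant.

How it is judged:
By the outcome, as a careful person would: the job done as asked, in the order asked, and still so for the second after the job is handed in, with the robot touching nothing.
It also fails if it takes over 35 s, if anything falls off the work surface, if the arm or the gripper's body presses on something with over 40 N, if the wrist force passes 120 N, or if a joint passes its speed limit or range.

## Working session

There is one attempt and no reset: what is moved stays moved. The work goes in short steps, Python scripts to look and compute and a tool call to move; the robot and the scene stay as the last step left them, time stands still between calls to the robot, and variables do not carry over. Pictures are saved under pics/ and viewed, and the job is handed in when it is done.

Besides the shell and the picture viewer there is one more tool, called after "Emit:" by a JSON object that holds its "op" and its "data", one argument or row to a line. jog_arm: Moves the arm, as the interface text tells. Its arguments: {"type":"object","properties":{"steps":{"type":"array"},"force":{"type":"number"}},"required":["steps"]}

```bash
ls; mkdir -p pics
python3 - <<'E'
from plant import robot
import cv2,numpy as np
s=robot.read_state();print(s['t'],s['tool_pos'],s['orientation'])
for n in("scene","side"):
    c=robot.read_camera(n);cv2.imwrite(f"pics/{n}0.png",c["image"][:,:,::-1]);print(n,c["mtx"].tolist(),c["extrinsics"].round(4).tolist())
E
```

```text
pics
0.0 [ 0.25637833 -0.54187634  0.23158767] [-3.06348396e+00 -6.87907435e-01  3.53501097e-04]
scene [[517.968664626814, 0.0, 322.724664368191], [0.0, 517.968664626814, 193.1679187410979], [0.0, 0.0, 1.0]] [[-0.3012, 0.7641, -0.5705, 0.9568], [0.9536, 0.2381, -0.1845, 0.1718], [-0.0051, -0.5996, -0.8003, 0.7316], [0.0, 0.0, 0.0, 1.0]]
side [[514.2970271360684, 0.0, 323.88225489525576], [0.0, 514.2970271360684, 199.04132235675445], [0.0, 0.0, 1.0]] [[-0.7666, -0.4977, 0.4056, 0.1844], [-0.642, 0.6024, -0.4742, 0.3987], [-0.0083, -0.624, -0.7814, 0.6445], [0.0, 0.0, 0.0, 1.0]]
```

View pics/scene0.png

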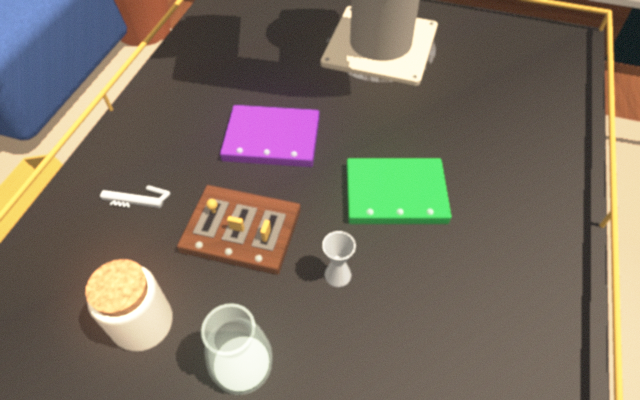

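View pics/side0.png

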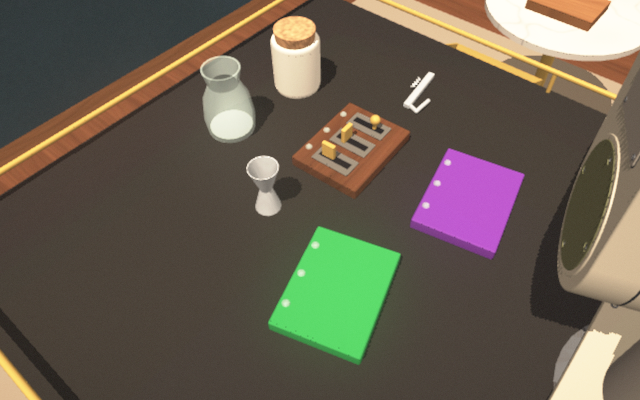

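The wooden box with three switches is at scene (240,228), side (352,148). The lookalikes are the purple (270,135) and green (398,188) boxes in scene, which have no switches, and a brown block off the cart at side (568,8). Next I'll take a close crop of the wooden box.

Run:
```python
import cv2
a=cv2.imread("pics/scene0.png")[175:280,170:310];b=cv2.imread("pics/side0.png")[95:200,285:420]
cv2.imwrite("pics/c1.png",cv2.resize(a,None,fx=5.5,fy=5.5,interpolation=cv2.INTER_CUBIC))
cv2.imwrite("pics/c2.png",cv2.resize(b,None,fx=5.5,fy=5.5,interpolation=cv2.INTER_CUBIC))
```

```text
(no output)
```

View pics/c1.png

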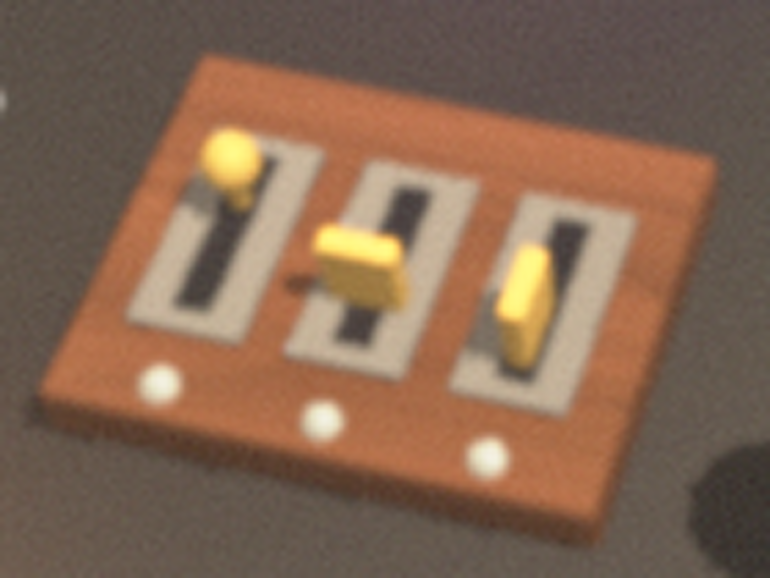

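View pics/c2.png

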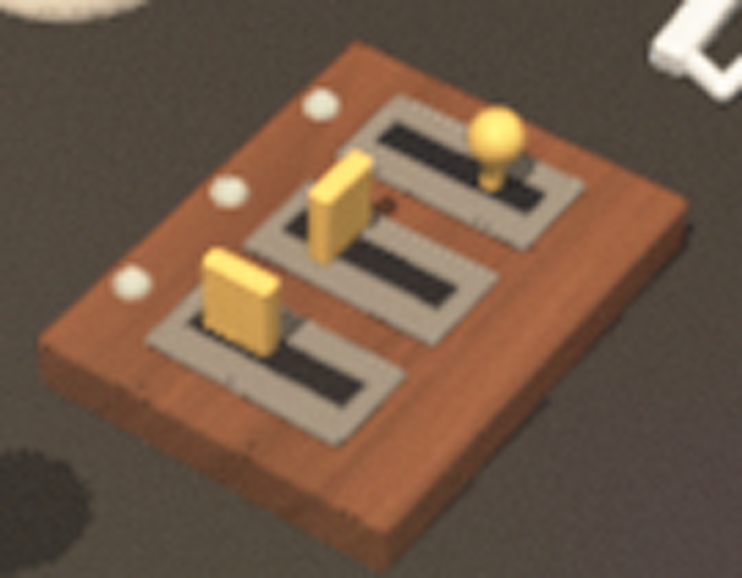

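The crops show, from left to right in the scene view, the ball (y −50, off end), the crossbar (middle, on end) and the fin (y +50, on end). The domes are on the side away from the robot. Now I'll fit the box pose.

```bash
cat > fit.py <<'E'
import numpy as np, json
from scipy.optimize import least_squares
C={'scene':(np.array([[517.969,0,322.725],[0,517.969,193.168],[0,0,1]]),np.array([[-0.3012,0.7641,-0.5705,0.9568],[0.9536,0.2381,-0.1845,0.1718],[-0.0051,-0.5996,-0.8003,0.7316],[0,0,0,1]])),
'side':(np.array([[514.297,0,323.882],[0,514.297,199.041],[0,0,1]]),np.array([[-0.7666,-0.4977,0.4056,0.1844],[-0.642,0.6024,-0.4742,0.3987],[-0.0083,-0.624,-0.7814,0.6445],[0,0,0,1]]))}
def proj(n,P):
    K,E=C[n];p=K@(E[:3,:3].T@(np.atleast_2d(P)-E[:3,3]).T);return (p[:2]/p[2]).T
def w(b,P):
    c,s=np.cos(b[2]),np.sin(b[2]);P=np.atleast_2d(P);return np.c_[b[0]+c*P[:,0]-s*P[:,1],b[1]+s*P[:,0]+c*P[:,1],P[:,2]]
pts=np.array([[-65,-85,22],[-65,85,22],[65,85,22],[65,-85,22],[54,-50,24],[54,0,24],[54,50,24]])/1e3
s=np.array([[205,57],[716,158],[597,518],[40,395],[160,384],[323,420],[488,458]])/5.5+[170,175]
d=np.array([[686,205],[388,538],[40,345],[358,42],[320,104],[228,190],[131,283]])/5.5+[285,95]
if __name__=="__main__":
    for names in(['scene'],['side'],['scene','side']):
        O={'scene':s,'side':d}
        f=lambda b:np.concatenate([(proj(n,w(b,pts))-O[n]).ravel() for n in names])
        r=least_squares(f,[.5,-.1,0]);print(names,r.x.round(4),np.abs(r.fun).max().round(2),np.sqrt((r.fun**2).mean()).round(2))
    b=r.x
    # switches: fit box x and y
    ob={'ball':(.019+.025,[232,157],[497,137]),'bar':(.025+.028,[358,240],[343,177]),'fin':(.025+.028,[536,253],[240,265])}
    for k,(h,a,c) in ob.items():
        a=np.array(a)/5.5+[170,175];c=np.array(c)/5.5+[285,95]
        f=lambda q:np.r_[proj('scene',w(b,[q[0],q[1],h]))[0]-a,proj('side',w(b,[q[0],q[1],h]))[0]-c]
        q=least_squares(f,[0,0]);print(k,(q.x*1e3).round(1),q.fun.round(2),w(b,[q.x[0],q.x[1],h]).round(4))
E
python3 fit.py
```

```text
['scene'] [ 0.5521 -0.1011  0.0609] 1.1 0.54
['side'] [ 0.5469 -0.101   0.058 ] 1.57 0.69
['scene', 'side'] [ 0.5497 -0.1017  0.0599] 2.37 1.16
ball [-12.9 -51.1] [-0.06 -0.45 -0.37 -0.1 ] [[ 0.5399 -0.1535  0.044 ]]
bar [11.  -1.1] [ 0.11 -0.78 -0.6  -0.51] [[ 0.5608 -0.1021  0.053 ]]
fin [ 8.3 50.1] [-0.88  1.95  1.26  2.07] [[ 0.555  -0.0512  0.053 ]]
```

```bash
cat > h.py <<'E'
import numpy as np
from scipy.spatial.transform import Rotation as R
from plant import robot
from fit import *
B=np.array([.5497,-.1017,.0599])
def go(bx,by,z,yaw=None,b=B):
    s=robot.read_state();Rm=R.from_rotvec(s['orientation']);p=w(b,[bx,by,z])[0]
    yaw=b[2] if yaw is None else yaw
    T=R.from_matrix(np.c_[[np.cos(yaw),np.sin(yaw),0],[np.sin(yaw),-np.cos(yaw),0],[0,0,-1]])
    print('shift',Rm.inv().apply(p-s['tool_pos']).round(4),'turn',(Rm.inv()*T).as_rotvec().round(4))
def st():
    s=robot.read_state();d=np.array(s['tool_pos'])-[B[0],B[1],0];c,n=np.cos(B[2]),np.sin(B[2])
    M=R.from_rotvec(s['orientation']).as_matrix()
    print('t',s['t'],'box mm',(1e3*np.array([c*d[0]+n*d[1],-n*d[0]+c*d[1],d[2]])).round(1),'F',np.round(s['force'],1),'yaw',np.arctan2(M[1,0],M[0,0]).round(4),'open',s['opening'])
E
python3 - <<'E'
from h import *
st(); go(-.045,-.05,.16)
def tri(a,b):
    from scipy.optimize import least_squares
    r=least_squares(lambda P:np.r_[proj('scene',P)[0]-a,proj('side',P)[0]-b],[.6,0,.1]);print(r.x.round(3),r.fun.round(1))
tri([338,242],[264,167]) # jigger top
tri([119,280],[295,31])
tri([228,320],[222,68])
E
```

```text
t 0.1 box mm [-319.1 -421.9  231.7] F [-0.1 -0.  -0.6] yaw 0.4418 open 0.09270401248266891
shift [ 0.393  -0.2428  0.0722] turn [-1.700e-03  2.000e-04  3.819e-01]
[0.577 0.072 0.09 ] [ 0.1  0.1  0.1 -0.1]
[ 0.738 -0.179  0.123] [ 0.7  0.7  1.  -0.9]
[ 0.749 -0.017  0.132] [ 0.8  0.8  1.2 -0.9]
```

Emit:
{"op": "jog_arm", "data": {
  "steps": [
    [1, 0.05, -0.03, 0, 0, 0, 0.08],
    [1, 0.1, -0.06, 0, 0, 0, 0.15],
    [1, 0.15, -0.09, 0.01, 0, 0, 0.2],
    [1, 0.2, -0.12, 0.02, 0, 0, 0.26],
    [1, 0.25, -0.15, 0.03, 0, 0, 0.32]
  ],
  "force": 20
}}

```text
t: 0.72
tool_pos: [0.4188, -0.2976, 0.2014]
orientation: [-3.134, -0.188, 0.001]
force: [0.4, 0.0, 0.8]
opening: 0.0476
```

Run:
```python
from h import *
st(); go(-.045,-.05,.16)
```

```text
t 0.725 box mm [-142.4 -187.7  201.4] F [0.4 0.  0.8] yaw 0.1195 open 0.04758357105243134
shift [ 0.1055 -0.1316  0.0415] turn [-0.0019  0.0006  0.0596]
```

Emit:
{"op": "jog_arm", "data": {
  "steps": [
    [1, 0.035, -0.044, 0.014, 0, 0, 0.03],
    [1, 0.07, -0.088, 0.028, 0, 0, 0.06],
    [1, 0.1055, -0.1316, 0.0415, 0, 0, 0.06],
    [1, 0.1055, -0.1316, 0.0415, 0, 0, 0.06],
    [1, 0.1055, -0.1316, 0.0415, 0, 0, 0.06]
  ]
}}

```text
t: 1.35
tool_pos: [0.5075, -0.1542, 0.1598]
orientation: [-3.138, -0.095, 0.003]
force: [-0.0, -0.9, 0.4]
opening: 0.001
```

Run:
```python
from h import *
import cv2
st(); s=robot.read_state(); c=robot.read_camera("wrist")
cv2.imwrite("pics/w1.png",c["image"][:,:,::-1]);print(c["mtx"].tolist(),c["tool_from_camera"].round(4).tolist());np.savez("w1.npz",K=c["mtx"],T=c["tool_from_camera"],p=s["tool_pos"],o=s["orientation"])
c=robot.read_camera("side");cv2.imwrite("pics/s1.png",c["image"][:,:,::-1])
```

```text
t 1.35 box mm [-45.2 -49.9 159.8] F [-0.  -0.9  0.4] yaw 0.0606 open 0.0009772523310342836
[[315.6346399542288, 0.0, 316.1466647279458], [0.0, 315.6346399542288, 204.064267266299], [0.0, 0.0, 1.0]] [[-0.0005, -0.9556, -0.2945, 0.083], [1.0, -0.0005, 0.0001, -0.0003], [-0.0002, -0.2945, 0.9556, -0.153], [0.0, 0.0, 0.0, 1.0]]
```

View pics/w1.png

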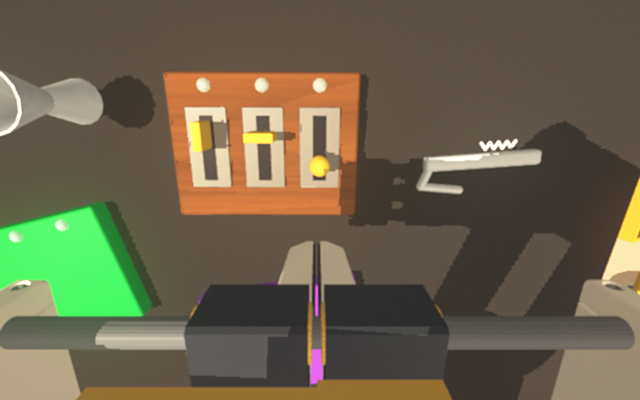

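View pics/s1.png

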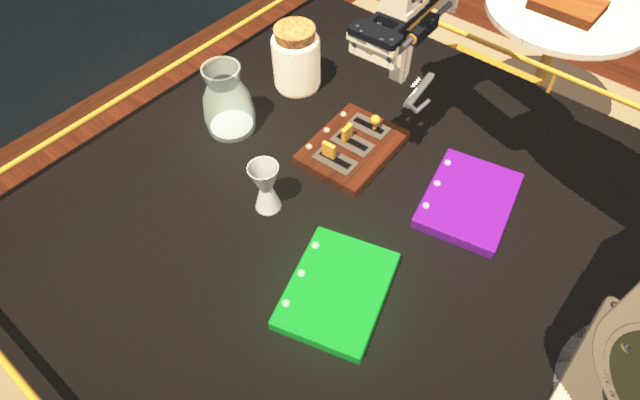

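The wrist view has the domes at (203,86), (262,86) and (320,86), the ball at (319,166), the bar at (258,138) and the fin at (201,136). I'll check the fit against it.

Run:
```python
from h import *
d=np.load("w1.npz");Rm=R.from_rotvec(d['o']).as_matrix()
def pw(P):
    t=(np.atleast_2d(P)-d['p'])@Rm; c=(t-d['T'][:3,3])@d['T'][:3,:3]; u=c@d['K'].T; return u[:,:2]/u[:,2:]
P=np.array([[65,85,22],[65,-85,22],[54,50,24],[54,0,24],[54,-50,24]])/1e3
o=np.array([[166,73],[360,73],[203,86],[262,86],[320,86]])
print((pw(w(B,P))-o).round(1).tolist())
r=least_squares(lambda b:(pw(w(b,P))-o).ravel(),B);print(r.x.round(4),r.fun.round(1))
for b in(B,r.x):
  for k,h,a in(('ball',.044,[319,166]),('bar',.053,[258,137]),('fin',.053,[200,136])):
    q=least_squares(lambda q:(pw(w(b,[q[0],q[1],h]))[0]-a),[0,0]);print(k,(q.x*1e3).round(1))
```

```text
[[-7.0, 0.1], [-2.1, 0.1], [-2.5, 0.7], [-3.3, 0.7], [-3.1, 0.7]]
[ 0.5502 -0.1048  0.0604] [-3.4 -0.2  1.6 -0.3  1.1  0.3  0.3  0.3  0.5  0.3]
ball [-11.1 -51.8]
bar [14.2 -2.4]
fin [15.  44.4]
ball [-11.4 -48.7]
bar [13.9  0.7]
fin [14.7 47.5]
```

Emit:
{"op": "jog_arm", "data": {
  "steps": [
    [1, 0, 0.002, 0.04, 0, 0, 0],
    [1, 0, 0.002, 0.08, 0, 0, 0],
    [1, 0, 0.002, 0.112, 0, 0, 0],
    [1, 0, 0.002, 0.112, 0, 0, 0],
    [1, 0, 0.002, 0.112, 0, 0, 0]
  ]
}}

```text
t: 2.08
tool_pos: [0.5082, -0.1584, 0.0499]
orientation: [-3.14, -0.09, -0.002]
force: [0.2, 0.3, 0.8]
opening: 0.0005
```

Run:
```python
from h import *
import cv2
st(); c=robot.read_camera("wrist");cv2.imwrite("pics/w2.png",c["image"][:,:,::-1])
```

```text
t 2.075 box mm [-44.8 -54.1  49.9] F [0.2 0.3 0.8] yaw 0.057 open 0.000518056760424188
```

View pics/w2.png

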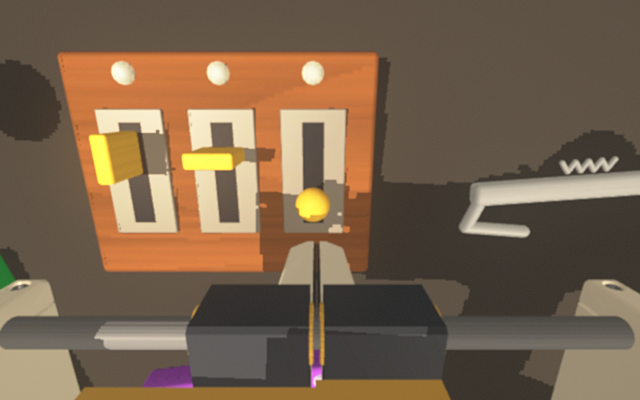

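The fingertips (317,250) sit squarely behind the ball (313,205), so I'll push along tool x.

Emit:
{"op": "jog_arm", "data": {
  "steps": [
    [1, 0.01, -0.001, 0, 0, 0, 0],
    [1, 0.02, -0.001, 0, 0, 0, 0],
    [1, 0.03, -0.001, 0, 0, 0, 0],
    [1, 0.038, -0.001, 0, 0, 0, 0],
    [1, 0.04, -0.001, 0, 0, 0, 0]
  ]
}}

```text
t: 2.75
tool_pos: [0.5491, -0.1549, 0.0504]
orientation: [-3.14, -0.091, -0.003]
force: [-1.2, 0.6, 0.2]
opening: 0.0005
```

Run:
```python
from h import *
import cv2
st(); c=robot.read_camera("wrist");cv2.imwrite("pics/w3.png",c["image"][:,:,::-1])
```

```text
t 2.75 box mm [ -3.8 -53.1  50.4] F [-1.2  0.6  0.2] yaw 0.0578 open 0.00047175885171814205
```

View pics/w3.png

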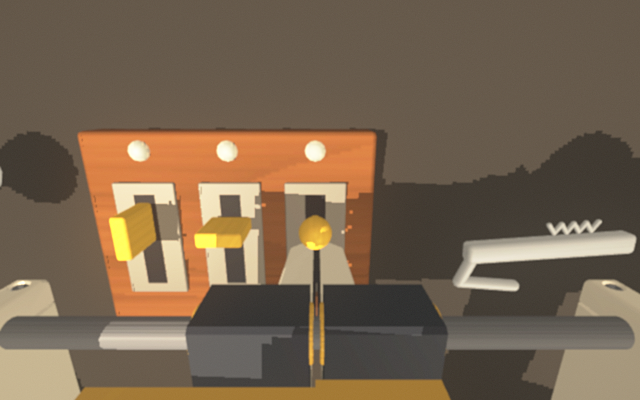

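Emit:
{"op": "jog_arm", "data": {
  "steps": [
    [1, 0.002, 0, 0, 0, 0, 0],
    [1, 0.003, 0, 0, 0, 0, 0],
    [1, 0.003, 0, 0, 0, 0, 0]
  ]
}}

```text
t: 3.18
tool_pos: [0.5513, -0.1547, 0.0501]
orientation: [-3.14, -0.091, -0.001]
force: [-5.5, -0.9, 2.5]
opening: 0.0007
```

The force rose to 5.5 N, so the ball is at the stop. I'll back off, rise, and cross over to the far side of the bar.

Emit:
{"op": "jog_arm", "data": {
  "steps": [
    [1, -0.015, 0, 0, 0, 0, 0],
    [1, -0.015, 0, -0.05, 0, 0, 0],
    [1, 0, -0.025, -0.06, 0, 0, 0],
    [1, 0.035, -0.051, -0.06, 0, 0, 0],
    [1, 0.035, -0.051, -0.06, 0, 0, 0]
  ]
}}

```text
t: 3.8
tool_pos: [0.5855, -0.1, 0.1109]
orientation: [-3.14, -0.094, -0.006]
force: [-0.5, -0.9, 0.4]
opening: 0.0003
```

Run:
```python
from h import *
import cv2
st(); go(.034,-.002,.05)
for n in("wrist","scene"):
    c=robot.read_camera(n);cv2.imwrite(f"pics/{n}4.png",c["image"][:,:,::-1] if n=="wrist" else cv2.resize(c["image"][150:300,150:350,::-1],None,fx=4,fy=4))
```

```text
t 3.8 box mm [ 35.9  -0.5 110.9] F [-0.5 -0.9  0.4] yaw 0.06 open 0.0003023630853800027
shift [-0.0021  0.0015  0.0609] turn [-0.0004 -0.0036  0.0001]
```

View pics/wrist4.png

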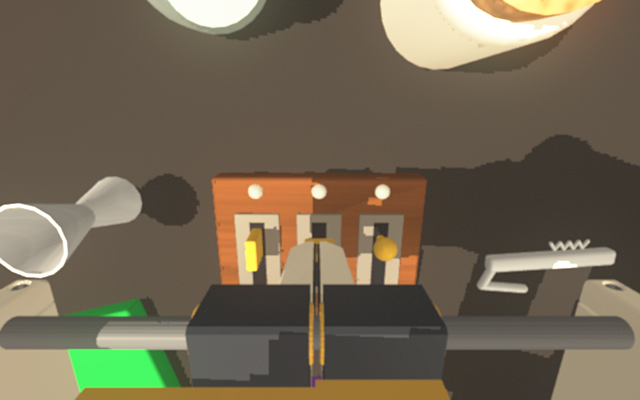

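View pics/scene4.png

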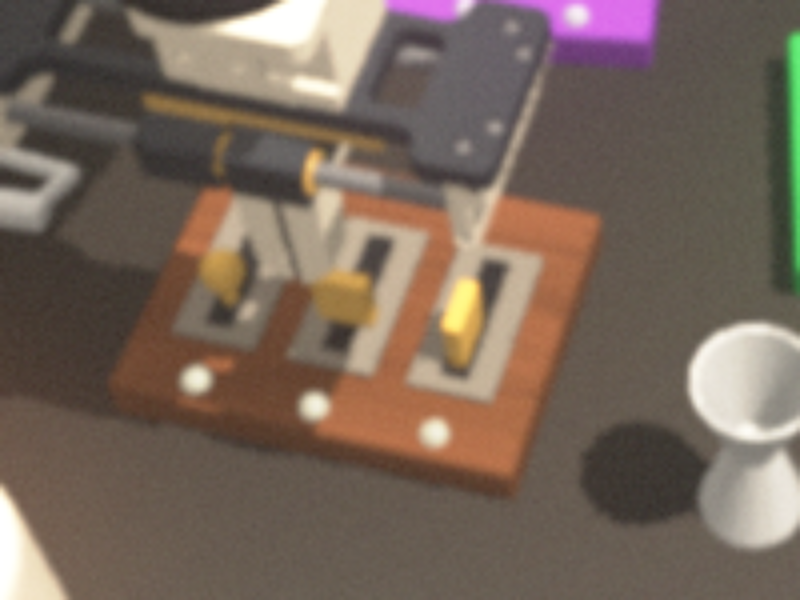

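The ball is now at the on end. It stopped with the tool at box x = −1.5 mm, exactly as expected, which confirms the x calibration. I'll descend beyond the bar: its front face is at 19 mm at most, and the finger's rear face is at 28 mm.

Emit:
{"op": "jog_arm", "data": {
  "steps": [
    [1, 0, 0.002, 0.025, 0, 0, 0],
    [1, 0, 0.002, 0.045, 0, 0, 0],
    [1, 0, 0.002, 0.061, 0, 0, 0],
    [1, 0, 0.002, 0.061, 0, 0, 0]
  ]
}}

```text
t: 4.4
tool_pos: [0.582, -0.1034, 0.0469]
orientation: [-3.139, -0.091, 0.004]
force: [-0.4, -0.1, -0.1]
opening: 0.0005
```

Run:
```python
from h import *
import cv2
st(); go(-.0035,-.002,.05)
c=robot.read_camera("side");cv2.imwrite(f"pics/s5.png",cv2.resize(c["image"][60:210,260:460,::-1],None,fx=4,fy=4))
```

```text
t 4.4 box mm [32.1 -3.6 46.9] F [-0.4 -0.1 -0.1] yaw 0.0582 open 0.0004552043120476144
shift [-0.0356 -0.0016 -0.003 ] turn [-0.0014  0.0026 -0.0017]
```

View pics/s5.png

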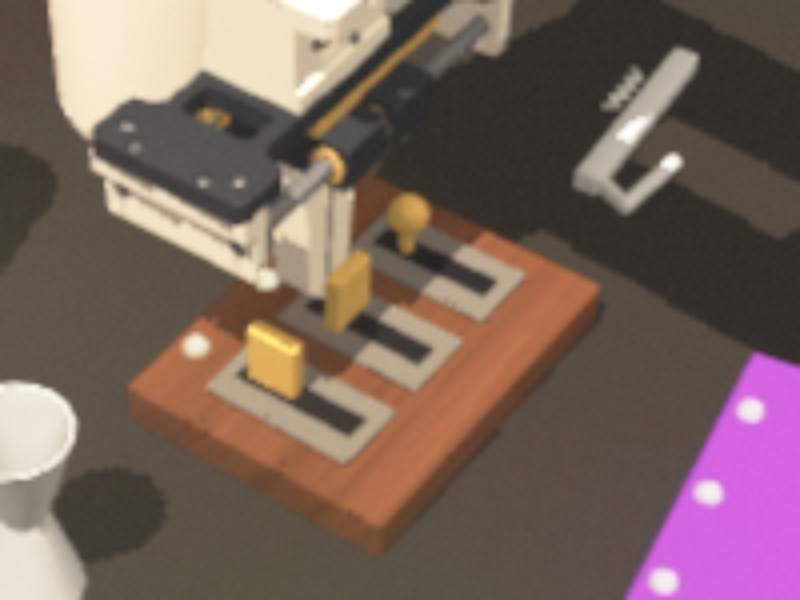

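The fingers stand on the far side of the bar (side crop 345,290) and the force is zero. Now I'll push it toward off.

Emit:
{"op": "jog_arm", "data": {
  "steps": [
    [1, -0.01, -0.001, -0.003, 0, 0, 0],
    [1, -0.02, -0.001, -0.003, 0, 0, 0],
    [1, -0.028, -0.001, -0.003, 0, 0, 0],
    [1, -0.033, -0.001, -0.003, 0, 0, 0],
    [1, -0.0345, -0.001, -0.003, 0, 0, 0]
  ]
}}

```text
t: 5.08
tool_pos: [0.549, -0.1047, 0.0518]
orientation: [-3.14, -0.091, -0.002]
force: [7.3, 0.7, -1.6]
opening: 0.0006
```

Emit:
{"op": "jog_arm", "data": {
  "steps": [
    [1, -0.001, 0, 0, 0, 0, 0],
    [1, -0.002, 0, 0, 0, 0, 0]
  ]
}}

```text
t: 5.32
tool_pos: [0.5488, -0.1047, 0.052]
orientation: [-3.14, -0.091, -0.009]
force: [13.7, 0.8, -8.9]
opening: 0.0005
```

Run:
```python
from h import *
st()
```

```text
t 5.325 box mm [-1.1 -3.  52. ] F [13.7  0.8 -8.9] yaw 0.058 open 0.0005450095743891187
```

The force climbed to 13.7 N without further motion, so it is against the stop. I'll back off, rise and look.

Emit:
{"op": "jog_arm", "data": {
  "steps": [
    [1, 0.012, 0, 0, 0, 0, 0],
    [1, 0.014, 0, -0.04, 0, 0, 0],
    [1, 0.014, 0, -0.09, 0, 0, 0],
    [1, -0.04, 0, -0.12, 0, 0, 0],
    [1, -0.1, 0, -0.14, 0, 0, 0]
  ]
}}

```text
t: 5.95
tool_pos: [0.4486, -0.1108, 0.1929]
orientation: [3.14, 0.092, 0.01]
force: [-0.9, -0.9, 1.5]
opening: 0.0004
```

Emit:
{"op": "jog_arm", "data": {
  "steps": [
    [1, -0.03, 0, 0, 0, 0, 0],
    [1, -0.03, 0, 0, 0, 0, 0]
  ]
}}

```text
t: 6.2
tool_pos: [0.4176, -0.1128, 0.1932]
orientation: [3.139, 0.091, 0.01]
force: [0.1, 0.8, 0.6]
opening: 0.0007
```

Run:
```python
from h import *
import cv2
st(); s=robot.read_state()
c=robot.read_camera("wrist");cv2.imwrite("pics/w6.png",c["image"][:,:,::-1]);np.savez("w6.npz",K=c["mtx"],T=c["tool_from_camera"],p=s["tool_pos"],o=s["orientation"])
a=robot.read_camera("scene")["image"][175:280,170:310,::-1];b=robot.read_camera("side")["image"][95:200,285:420,::-1]
f=5.5
cv2.imwrite("pics/d1.png",cv2.resize(a,None,fx=f,fy=f,interpolation=cv2.INTER_CUBIC));cv2.imwrite("pics/d2.png",cv2.resize(b,None,fx=f,fy=f,interpolation=cv2.INTER_CUBIC))
```

```text
t 6.2 box mm [-132.5   -3.1  193.2] F [0.1 0.8 0.6] yaw 0.0577 open 0.0007094582318625114
```

View pics/w6.png

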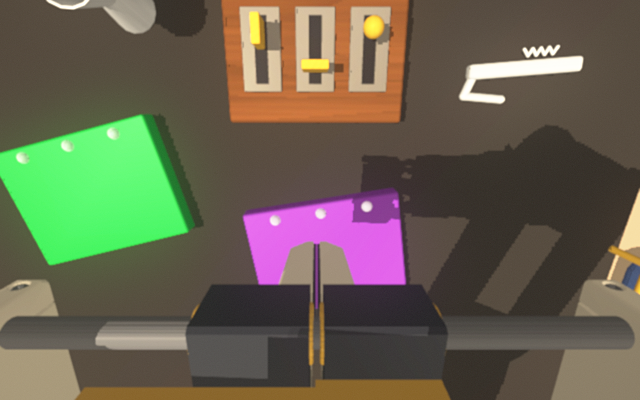

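View pics/d1.png

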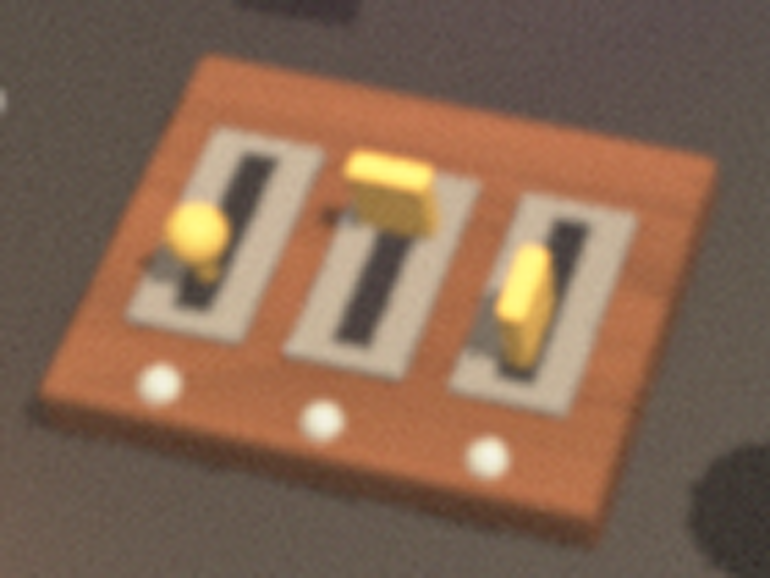

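View pics/d2.png

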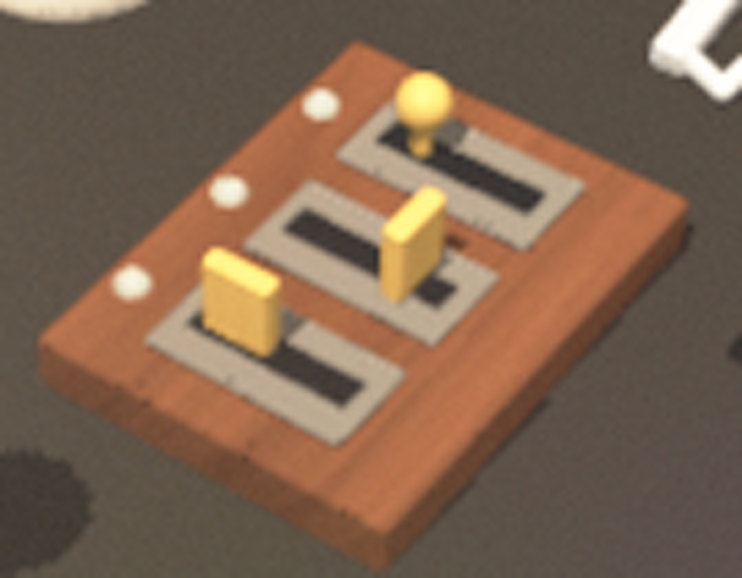

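Run:
```python
from h import *
for k,h,a,c in(('ball',.044,[197,233],[424,100]),('bar',.053,[392,166],[416,213]),('fin',.053,[536,253],[240,265])):
    a=np.array(a)/5.5+[170,175];c=np.array(c)/5.5+[285,95]
    q=least_squares(lambda q:np.r_[proj('scene',w(B,[q[0],q[1],h]))[0]-a,proj('side',w(B,[q[0],q[1],h]))[0]-c],[0,0]);print(k,(q.x*1e3).round(1),q.fun.round(2))
```

```text
ball [ 14.9 -51.4] [-0.21 -0.65 -0.59  0.04]
bar [-15.9  -0.6] [-0.08 -0.7  -0.56 -0.18]
fin [ 8.3 50.1] [-0.88  1.95  1.26  2.07]
```

The ball (14.9 mm) and the bar (about −15 mm) are at their stops. The fin's pixels match the first pictures.

```bash
python3 -c "
from plant import robot
print(robot.close_job())"
```

```text
the job is handed in; nothing more can be done
None
```

The evening pattern is set on the wooden box: ball on, crossbar off, and fin left on. I pushed the ball first, then the crossbar, with the closed fingertips. I handed the job in at about 6.3 s with the arm clear of everything.

| Switch | Last measured box x | Evidence |
|---|---|---|
| Ball | +14.9 mm (on stop is +15) | Force rose to 5.5 N as it reached the stop |
| Crossbar | −15.9 mm (off stop is −15; within calibration error) | Force rose to 13.7 N with no further motion |
| Fin | 8.3 mm | Never touched; it looks the same in the first and last pictures |

- **Fin reading:** it fitted poorly (about 2 px). The wrist camera put the fin at about 15 mm instead. Either way it is at the on end.
- **Crossbar tool position:** the tool stopped about 2 mm short of where I predicted, though the pictures show the crossbar at the off end.
- **Box pose:** the cameras differed by up to 5 mm, which the contact with the ball's stop settled along x.

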